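# Put a tray of ramekins under the table-top grill

## Task

Warm the two ramekins under the grill: push their tray along the board, straight and square back under the raised grill head, until it has pressed the dish bar at the back all the way in. Then press the grill head down by the handle on its top, to the bottom of its travel. The tray stays flat on the board, the ramekins stay standing in it and must not touch the grill, and the things standing around stay where they are.

Things in the scene. Friction and masses are not known exactly. Their poses are not given: they have to be found in the camera images.
- cover: Fixed wooden board laid over the stove, 560 x 720 mm, 20 mm thick; everything stands on its top, z = 0.020. Origin: centre of its underside.
- grill: Fixed steel table-top grill. Origin on the board between its feet; x to its back (the tray goes in along +x), y left, z up. Column at x 30 to 100, y -122 to 122 mm, 250 mm high. Two feet run forward, x -123 to 100 mm, 16 mm high, inner faces at y = -106 and +106 mm; the tray slides between. The head (x -77 to 27 mm, 236 mm wide, 42 mm thick) reaches forward from the column.
- tray_home (a point): Fixed point of the grill: where the tray's origin lies when the tray is fully home, square to the grill (x = -36, y = 0 mm in the grill's frame, same axes). The tray first meets the dish bar 12 mm before this. Sideways the tray has 16 mm of play each way between the feet.
- grill_head (a joint): Height of the grill head, m: 0 = fully up (underside 107 mm above the board), grows as it is pressed down, 0.045 = bottom stop (underside 62 mm above the board). Stays where it is left; pressing it down takes about 4 to 5 N, more at the stop.
- head_handle (a point): Top of the middle of the bar handle on top of the head (moves with the head). Black round bar, 12 mm thick, 104 mm long along the grill's y, 33 mm clear above the head's top face, 22 mm behind the head's front face. Press down on it from above.
- dish_bar (a joint): Sprung dish bar at the back of the grill, m: 0 = out, 0.012 = pressed all the way in. A black bar 130 mm wide, 12 mm high, centre 14 mm above the board, front face at x = 12 mm in the grill's frame when out. Spring about 0.4 to 1 N; a tray that is pushed in stays there by its own friction.
- tray: Loose shallow metal tray, 120 mm (x) x 180 mm (y), 22 mm high, walls 4 mm, 0.4 to 0.7 kg plus ramekins of 0.13 kg each. Origin: centre of its underside, z up, x towards its back edge. A loop handle of 8 mm round bar projects from its front (-x): cross-bar 84 mm long along y, and two side bars at y = -42 and +42 mm.
- tray_handle (a point): Middle of the cross-bar of the tray's loop handle, on the bar's axis: 131 mm in front of the tray's centre, 14 mm above the board. Pushing here from the front, at two points some 15 to 30 mm either side of the middle, moves the tray straight; the cross-bar stays 90 mm in front of the head's front face when the tray is home, so a hand fits.
- ramekin_a: White round ramekin standing loose in the tray, 70 mm across, 42 mm high (top 46 mm above the board), origin centre of its underside, z up. Left of the tray's middle.
- ramekin_b: The same, right of the tray's middle.
- pepper_mill: Bystander: turned wooden pepper mill, 58 x 58 x 170 mm, left on the board; origin centre of its underside.
- honey_jar: Bystander: dark-lidded jar, 65 x 65 x 86 mm, left; origin centre of its underside.
- wooden_spatula: Bystander: wooden spatula lying at the front left, 239 x 144 x 16 mm; origin centre of its underside.
- beans_jar: Bystander: green-lidded storage jar, 83 x 84 x 172 mm, right; origin centre of its underside.
- tongs: Bystander: steel tongs lying at the right, 315 x 62 x 35 mm, pointing away from the robot; origin centre of their underside.
- egg_timer: Bystander: small black egg-shaped timer standing beside the grill's right foot, 49 x 49 x 60 mm; origin centre of its underside.

How it is judged (in metres and radians):
On the way, in this order (a step that is already met when the one before it is completed fails the run):
1. the tray is pushed home: dish bar in by at least 8 of its 12 mm, tray within 0.12 rad of square, while the head is still raised (value of joint dish_bar above 0.008 m and x of tray in the frame of grill above -0.043 m and angle between the x axis of tray and the x axis of grill, either way round below 0.12 rad and value of joint grill_head below 0.03 m), for 0.2 s.
2. the grill head is pressed down to within 4 mm of its bottom stop (value of joint grill_head above 0.041 m), for 0.2 s.
At the end, for the whole second after the job is handed in: The tray lies flat on the board under the grill with the dish bar pressed in by at least 8 of 12 mm and is within 0.12 rad of square to the grill; the head is within 4 mm of its bottom stop; both ramekins stand upright in the tray (within 0.1 rad); all is at rest (value of joint dish_bar above 0.008 m and x of tray in the frame of grill above -0.043 m and angle between the x axis of tray and the x axis of grill, either way round below 0.12 rad and value of joint grill_head above 0.041 m and height (world z) of tray below 0.024 m and angle between tray's own z axis and vertical below 0.05 rad and horizontal distance between each of ramekin_a, ramekin_b and tray below 0.08 m and angle between each of ramekin_a, ramekin_b's own z axis and vertical below 0.1 rad and height (world z) of each of ramekin_a, ramekin_b below 0.03 m and linear speed of each of tray, ramekin_a, ramekin_b below 0.01 m/s); the robot touches nothing.
It fails at once if a ramekin touches the grill (over 0.5 N) (contact force between any of ramekin_a, ramekin_b and grill above 0.5 N).
It fails at once if the tray is lifted over 10 mm or tipped over 0.1 rad (height (world z) of tray above 0.03 m or angle between tray's own z axis and vertical above 0.1 rad).
It fails at once if a ramekin tips over 0.3 rad (angle between any of ramekin_a, ramekin_b's own z axis and vertical above 0.3 rad).
It fails at once if a thing standing around is moved over 30 mm (distance of any of pepper_mill, honey_jar, wooden_spatula, beans_jar, tongs, egg_timer from where it was at the start of the episode above 0.03 m).
It also fails if it takes over 45 s, if anything falls off the work surface, if the arm or the gripper's body presses on something with over 40 N, if the wrist force passes 120 N, or if a joint passes its speed limit or range.

## Robot

A 6-joint arm with a two-finger parallel gripper is mounted at the origin on a cart in front of the work surface, level with it; the furniture and walls round the work are solid. World frame = base frame: x ahead of the robot, y to its left, z up, the work surface at z = 0. Lengths are in m, angles in degrees, forces in N, time in s.
With the tool pointing down it reaches from about 0.25 to 0.725 m from the base axis. Payload 4 kg.
Tool frame: the origin (TCP) lies midway between the tips of the shut fingers; the grasp point (between the pads) lies 19 mm behind it; z points along the fingers, y is the line along which they close (so a half turn about z gives the same grasp; the last joint's range is limited). The gripper opens to 85 mm and grips with 20 to 120 N. Pads are 22 mm wide; open, the fingers measure 114 mm over their backs; the gripper's body (76 mm by 85 mm) begins 54 mm behind the grasp point. The pads swing forward as they close: fully open they stand 13 mm farther back than shut.
Start: joints at [-67.781, 13.785, 0.286, 76.501, 0, 90], TCP at [0.189, -0.463, 0.231] pointing down, gripper open.
Joint ranges: [-155.79, 155.79], [-60.16, 107.12], [-62.33, 73.08], [-114, 123.19], [-81.49, 82.49], [-180, 180]. Speed limits (degrees/s): [159.86, 159.86, 180, 180, 180, 180].

## Interface

Orientations are given as a 3x3 rotation matrix whose columns are the frame's x, y, z axes.
In Python, from station import arm gives the robot as it stands. The module is installed in compiled form; this text tells all that it offers.
- The arm moves only by the tool servo_tool, never from a script. Its argument "deltas" is a list of rows, each an object of numbers: "tx", "ty", "tz": the shift along the tool's x, y, z normalised to -1 to 1, where 1 is 150 mm; "ax", "ay", "az": the turn, a rotation vector about the tool's x, y, z normalised to -1 to 1, where 1 is 60 degrees; "fingers": the opening, from 0 (shut) to 1 (fully open). A call has 1 to 12 rows; each row is the pose to reach, as a shift and turn from the pose commanded when the call began, along the tool's axes at that moment; what a row does not reach only later rows make up. A row lasts 1/12 s, in which the tool goes at most 41.7 mm and 7.16 degrees, less where a joint would pass 70% of its speed; a pose out of reach is approached as far as the arm can. A call with a number of a shift or a turn outside -1 to 1 is refused whole. A call with a gripper value outside its range is refused whole. The fingers move at their own pace and stop on an object; "force" is the grip in N (left out, the last holds). Time passes only in rows, so rows that repeat a pose let the fingers close. It gives the time, the measured TCP pose, the force, the opening and the grip force at its end, in the units of the state.
- arm.read_state(): the state, without advancing time (a new reading comes with each control period).
- arm.get_image(name): name is "side" or "top"; returns a dict with "pixels" (420x560x3 uint8, red, green, blue), "fov_y" (degrees; the focal length in pixels is half the picture's height over the tangent of half this angle, whatever the lens; pixels are square), "cx", "cy" (the principal point, pixels), "eye" and "rotation" of the camera in the world. Camera axes: x right, y down, z forward; pixel columns grow to the right and rows downward; lengths in m; the calibration is good to about 2 mm. A picture is of the moment at which its call begins. There is no depth.
- arm.sign_off(): hands the job in; it is judged then, once.
Trained networks look in a picture, given as the dict that the camera call returned (one of the last four; its "shot" number tells which), for a name from the list of things; names that differ only in an ending like _2 or _b are one class to them, and where a whole thing is asked for, a point or a joint stands for the part that bears it (a point fixed in the world has none). Each returns a list of dicts, best first, with "confidence" (0 to 1); they miss things now and then, are a little off and sometimes report something else, mostly with a low value. They report only what shows in the picture. A call takes as long as a camera call.
- arm.look_for(target, picture): "location" ([x, y, z] in m, in world coordinates, good to about 4 mm: the middle of the surface that is visible of it).
The state is a dict: "time_s": time; "joint_pos": joint angles; "dq": joint speeds; "effort": joint torques, N m; "tcp_pos": TCP position; "ee_rot": TCP orientation; "force": force on the tool from outside, world axes, zero at the start; "torque": the same for the moment, N m; "grip_width": opening from 0.0 (shut) to 1.0 (fully open); "grasp_force": force on a finger pad.
Only numpy, scipy, OpenCV 4.12 (cv2) and the standard library are available. Lean on these libraries where they do the work, as an engineer would, in place of code of your own. Each camera call takes 0.05 s, during which the arm holds its last target. There are 200 camera calls.

## Working session

There is one attempt and no reset: what is moved stays moved. The work goes in short steps, Python scripts to look and compute and a tool call to move; the robot and the scene stay as the last step left them, time stands still between calls to the robot, and variables do not carry over. Pictures are saved under pics/ and viewed, at most 11 in all, crops included, and the job is handed in when it is done.

Besides the shell and the picture viewer there is one more tool, called after "Emit:" as a command line: name --argument value ..., lists and objects as JSON in quotes. servo_tool: Moves the arm, as the interface text tells. Scaled input: -1 to 1 covers 150 mm each way for a shift and 60 degrees each way for a turn. Its arguments: {"type":"object","properties":{"deltas":{"type":"array","items":{"type":"object","properties":{"tx":{"type":"number"},"ty":{"type":"number"},"tz":{"type":"number"},"ax":{"type":"number"},"ay":{"type":"number"},"az":{"type":"number"},"fingers":{"type":"number"}}}},"force":{"type":"number"}},"required":["deltas"]}

```bash
mkdir -p pics; python3 - <<'E'
from station import arm
import cv2,numpy as np
s=arm.read_state();print(s['time_s'],s['tcp_pos'],s['ee_rot'],s['grip_width'])
for n in('top','side'):
    p=arm.get_image(n);cv2.imwrite(f'pics/{n}1.png',p['pixels'][:,:,::-1])
    print(n,p['fov_y'],p['cx'],p['cy'],np.round(p['eye'],3).tolist(),np.round(p['rotation'],3).tolist())
    for t in['tray','tray_handle','head_handle','grill','ramekin_a','dish_bar','pepper_mill','honey_jar','wooden_spatula','beans_jar','tongs','egg_timer']:
        print(t,[(np.round(d['location'],3).tolist(),round(d['confidence'],2)) for d in arm.look_for(t,p)[:3]])
E
```

```text
0.0 [ 0.18883828 -0.4622891   0.23039749] [[ 9.25729725e-01  3.78184900e-01 -8.10865293e-04]
 [ 3.78185768e-01 -9.25727737e-01  1.91869767e-03]
 [-2.50180075e-05 -2.08285318e-03 -9.99997831e-01]] 0.9998032222091658
top 48.72395869397967 286.1843917480278 214.14968017119347 [0.17, 0.251, 1.103] [[-0.408, -0.82, 0.401], [-0.913, 0.364, -0.183], [0.004, -0.441, -0.897]]
tray [([0.543, -0.045, 0.026], 0.88)]
tray_handle [([0.537, -0.043, 0.025], 0.87)]
head_handle [([0.685, 0.001, 0.16], 0.92), ([0.591, 0.349, 0.103], 0.33)]
grill [([0.742, 0.012, 0.171], 0.66)]
ramekin_a [([0.567, 0.0, 0.037], 0.63), ([0.566, -0.089, 0.037], 0.63)]
dish_bar [([0.746, 0.012, 0.172], 0.71), ([0.471, 0.117, 0.022], 0.67)]
pepper_mill [([0.675, 0.354, 0.135], 0.57), ([0.683, -0.002, 0.162], 0.57), ([0.744, 0.013, 0.171], 0.33)]
honey_jar [([0.593, 0.349, 0.102], 0.68), ([0.677, 0.356, 0.137], 0.36)]
wooden_spatula [([0.451, 0.315, 0.029], 0.96)]
beans_jar [([0.648, -0.245, 0.155], 0.62)]
tongs [([0.67, -0.184, 0.065], 0.7), ([0.468, -0.281, 0.036], 0.69)]
egg_timer [([0.668, -0.184, 0.067], 0.59)]
side 48.2
[... 196 characters left out ...]
0.367, 0.082], 0.39), ([0.45, 0.328, 0.029], 0.16)]
tray_handle [([0.534, -0.024, 0.036], 0.76)]
head_handle [([0.679, 0.034, 0.161], 0.96)]
grill [([0.744, 0.078, 0.162], 0.83), ([0.736, 0.022, 0.035], 0.43)]
ramekin_a [([0.565, 0.007, 0.055], 0.89), ([0.562, -0.08, 0.052], 0.73)]
dish_bar [([0.534, -0.024, 0.035], 0.2)]
pepper_mill [([0.677, 0.371, 0.097], 0.73)]
honey_jar [([0.596, 0.368, 0.085], 0.89), ([0.449, 0.326, 0.026], 0.46)]
wooden_spatula [([0.45, 0.327, 0.029], 0.9)]
beans_jar [([0.651, -0.231, 0.125], 0.74), ([0.491, -0.274, 0.04], 0.62), ([0.681, 0.035, 0.16], 0.61)]
tongs [([0.494, -0.271, 0.037], 0.64)]
egg_timer [([0.67, -0.174, 0.058], 0.69), ([0.68, 0.034, 0.165], 0.23)]
```

View pics/top1.png

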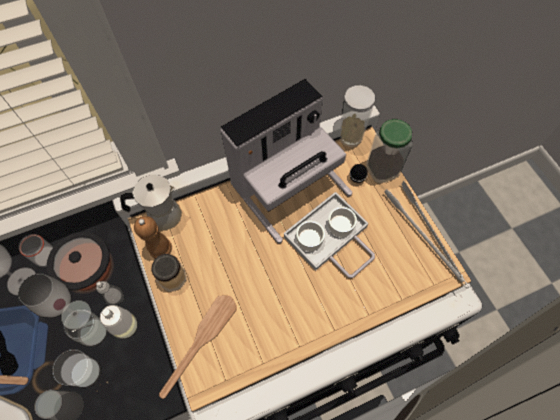

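View pics/side1.png

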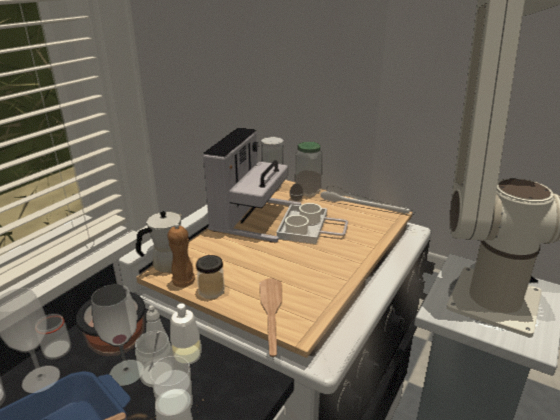

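The top view shows the tray at about (327,232), its loop handle at (355,258), the head handle at (303,170) and the feet tips at (279,238) and (350,192). The side view agrees. I'll enlarge the top view to pick corner points.

```bash
python3 - <<'E'
import cv2
a=cv2.imread('pics/top1.png')
cv2.imwrite('pics/c1.png',cv2.resize(a[130:280,220:400],None,fx=4,fy=4,interpolation=cv2.INTER_CUBIC))
b=cv2.imread('pics/side1.png')
cv2.imwrite('pics/c2.png',cv2.resize(b[120:250,195:360],None,fx=4.5,fy=4.5,interpolation=cv2.INTER_CUBIC))
E
```

```text
(no output)
```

View pics/c1.png

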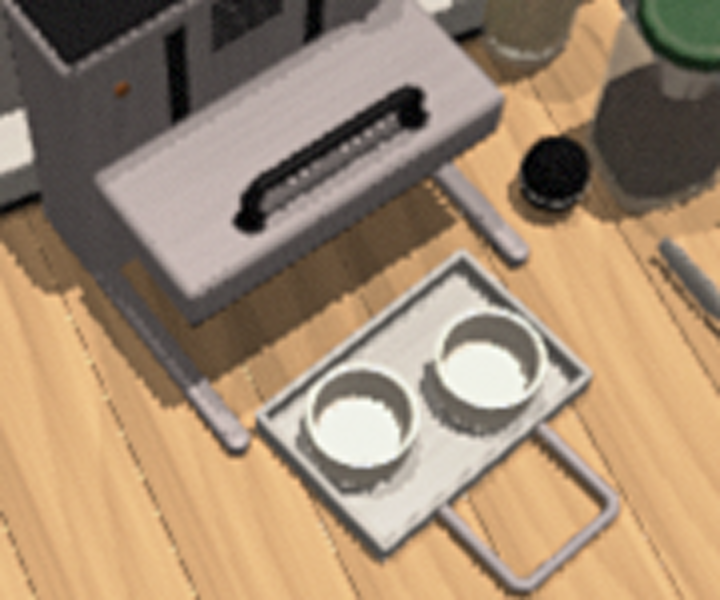

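View pics/c2.png

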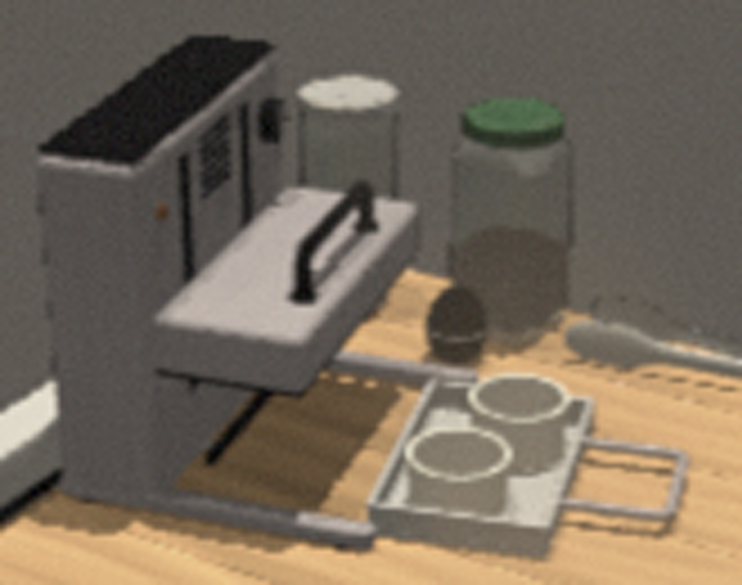

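```bash
cat > h.py <<'E'
import numpy as np
from scipy.optimize import least_squares
def proj(P,c):
    q=(np.atleast_2d(P)-c['eye'])@c['rotation']; f=210/np.tan(np.radians(c['fov_y']/2))
    return q[:,:2]/q[:,2:]*f+[c['cx'],c['cy']]
def fit(obs,x0):
    # obs: list of (cam, local xyz pts, pixels); returns x,y,yaw
    def r(v):
        c,s=np.cos(v[2]),np.sin(v[2]);R=np.array([[c,-s,0],[s,c,0],[0,0,1]])
        return np.concatenate([(proj(np.array(L)@R.T+[v[0],v[1],.02],cam)-px).ravel() for cam,L,px in obs])
    o=least_squares(r,x0,loss='soft_l1');return o.x,r(o.x).reshape(-1,2)
E
python3 - <<'E'
from station import arm
from h import *
T=arm.get_image('top');S=arm.get_image('side')
t=lambda *p:np.array(p)/4+[219.6,129.6]
s=lambda *p:np.array(p)/4.5+[194.6,119.6]
L=[[.06,-.09,.022],[.06,.09,.022],[-.06,.09,.022],[-.06,-.09,.022],[-.131,.042,.014],[-.131,-.042,.014]]
tp=t((462,253),(260,418),(387,555),(590,378),(523,584),(611,502))
sp=s((432,378),(372,506),(550,528),(592,400),(672,513),(683,456))
G=[[-.077,.118,.149],[-.077,-.118,.149],[.027,.118,.149]]
H=[[-.055,.049,.188],[-.055,-.049,.188]]
F=[[-.123,.114,.016],[-.123,-.114,.016]]
gt=t((193,298),(502,98),(97,178),(248,198),(413,98),(236,445),(523,258))
gs=s((307,342),(415,210),(157,320),(301,245),(362,190))
for n,o in(('tray both',[(T,L,tp),(S,L,sp)]),('tray top',[(T,L,tp)]),('grill both',[(T,G+H+F,gt),(S,G+H,gs)]),('grill top',[(T,G+H+F,gt)])):
    v,r=fit(o,[.6,0,0]);print(n,v[:2].round(4),np.degrees(v[2]).round(2),r.round(1).tolist())
E
```

```text
tray both [ 0.5666 -0.041 ] 17.62 [[0.1, -0.7], [-1.0, 0.0], [0.2, -0.1], [1.3, -0.8], [0.7, 2.1], [2.8, 0.9], [-0.9, 0.8], [-1.3, 0.2], [-0.3, 0.4], [0.1, 0.1], [-0.8, 0.7], [0.1, -0.4]]
tray top [ 0.5676 -0.0399] 17.64 [[-0.5, -0.8], [-1.6, -0.1], [-0.4, -0.3], [0.7, -0.9], [0.2, 1.9], [2.2, 0.7]]
grill both [ 0.7247 -0.0051] 12.79 [[-1.3, 2.4], [1.3, -0.0], [-3.3, 0.7], [3.6, -3.9], [-3.6, -0.8], [1.9, 2.4], [0.1, 0.9], [-1.0, -0.4], [1.0, -2.4], [-2.1, -0.7], [1.3, -2.3], [-0.9, -2.4]]
grill top [ 0.7262 -0.0066] 12.1 [[-1.7, 1.4], [1.6, -0.1], [-3.2, -0.5], [3.5, -4.7], [-3.3, -1.3], [1.4, 1.5], [0.2, 0.9]]
```

Emit:
servo_tool --deltas '[{"tx":0.76,"ty":-0.58,"fingers":0.45},{"tx":0.76,"ty":-0.58,"fingers":0.45},{"tx":0.76,"ty":-0.58,"fingers":0.45},{"tx":0.76,"ty":-0.58,"fingers":0.45}]'

```text
invalid input at $.deltas[0]: expected keys tx, ty, tz, ax, ay, az, fingers
```

Emit:
servo_tool --deltas '[{"tx":0.76,"ty":-0.58,"fingers":0.45},{"tx":0.76,"ty":-0.58,"fingers":0.45},{"tx":0.76,"ty":-0.58,"fingers":0.45},{"tx":0.76,"ty":-0.58,"fingers":0.45}]'

```text
invalid input at $.deltas[0]: expected keys tx, ty, tz, ax, ay, az, fingers
```

Emit:
servo_tool --deltas '[{"tx":0.76,"ty":-0.58,"az":0.077,"fingers":0.45},{"tx":0.76,"ty":-0.58,"az":0.077,"fingers":0.45},{"tx":0.76,"ty":-0.58,"tz":0.5,"az":0.077,"fingers":0.45},{"tx":0.76,"ty":-0.58,"tz":0.9,"az":0.077,"fingers":0.45},{"tx":0.76,"ty":-0.58,"tz":0.9,"az":0.077,"fingers":0.45},{"tx":0.76,"ty":-0.58,"tz":0.9,"az":0.077,"fingers":0.45}]'

```text
invalid input at $.deltas[0]: expected keys tx, ty, tz, ax, ay, az, fingers
```

All keys are needed.

Emit:
servo_tool --deltas '[{"tx":0.76,"ty":-0.58,"tz":0,"ax":0,"ay":0,"az":0,"fingers":0.45},{"tx":0.76,"ty":-0.58,"tz":0,"ax":0,"ay":0,"az":0,"fingers":0.45},{"tx":0.76,"ty":-0.58,"tz":0,"ax":0,"ay":0,"az":0,"fingers":0.45},{"tx":0.76,"ty":-0.58,"tz":0,"ax":0,"ay":0,"az":0,"fingers":0.45}]'

```text
time_s: 1.73
tcp_pos: [0.2626, -0.3358, 0.2313]
ee_rot: [[0.925, 0.38, 0.0], [0.38, -0.925, 0.002], [0.001, -0.002, -1.0]]
force: [-0.9, -0.0, -0.0]
grip_width: 0.464
grasp_force: 0.0
```

Emit:
servo_tool --deltas '[{"tx":0.76,"ty":-0.58,"tz":0,"ax":0,"ay":0,"az":0,"fingers":0.45},{"tx":0.76,"ty":-0.58,"tz":0,"ax":0,"ay":0,"az":0,"fingers":0.45},{"tx":0.76,"ty":-0.58,"tz":0,"ax":0,"ay":0,"az":0,"fingers":0.45},{"tx":0.76,"ty":-0.58,"tz":0,"ax":0,"ay":0,"az":0,"fingers":0.45}]'

```text
time_s: 2.07
tcp_pos: [0.3356, -0.2122, 0.2315]
ee_rot: [[0.924, 0.381, 0.001], [0.381, -0.924, 0.001], [0.002, -0.001, -1.0]]
force: [-0.6, -1.0, 0.1]
grip_width: 0.451
grasp_force: 0.0
```

Emit:
servo_tool --deltas '[{"tx":0.76,"ty":-0.58,"tz":0,"ax":0,"ay":0,"az":0.077,"fingers":0.45},{"tx":0.76,"ty":-0.58,"tz":0,"ax":0,"ay":0,"az":0.077,"fingers":0.45},{"tx":0.76,"ty":-0.58,"tz":0.3,"ax":0,"ay":0,"az":0.077,"fingers":0.45},{"tx":0.76,"ty":-0.58,"tz":0.6,"ax":0,"ay":0,"az":0.077,"fingers":0.45},{"tx":0.76,"ty":-0.58,"tz":0.9,"ax":0,"ay":0,"az":0.077,"fingers":0.45},{"tx":0.76,"ty":-0.58,"tz":0.9,"ax":0,"ay":0,"az":0.077,"fingers":0.45},{"tx":0.76,"ty":-0.58,"tz":0.9,"ax":0,"ay":0,"az":0.077,"fingers":0.45}]'

```text
time_s: 2.65
tcp_pos: [0.4024, -0.0898, 0.0911]
ee_rot: [[0.952, 0.304, -0.011], [0.305, -0.953, 0.003], [-0.01, -0.006, -1.0]]
force: [-1.0, 0.4, 0.2]
grip_width: 0.446
grasp_force: 0.0
```

Emit:
servo_tool --deltas '[{"tx":0,"ty":0,"tz":0.25,"ax":0,"ay":0,"az":0,"fingers":0.45},{"tx":0,"ty":0,"tz":0.43,"ax":0,"ay":0,"az":0,"fingers":0.45},{"tx":0,"ty":0,"tz":0.43,"ax":0,"ay":0,"az":0,"fingers":0.45},{"tx":0,"ty":0,"tz":0.43,"ax":0,"ay":0,"az":0,"fingers":0.45}]'

```text
time_s: 2.98
tcp_pos: [0.4066, -0.0922, 0.0324]
ee_rot: [[0.953, 0.302, -0.002], [0.302, -0.953, 0.0], [-0.002, -0.001, -1.0]]
force: [1.3, -0.5, 0.3]
grip_width: 0.451
grasp_force: 0.0
```

```bash
python3 - <<'E'
from station import arm
import cv2,numpy as np
S=arm.read_state();print(S['time_s'],S['tcp_pos'],S['force'])
a=arm.get_image('top')['pixels'][:,:,::-1];b=arm.get_image('side')['pixels'][:,:,::-1]
cv2.imwrite('pics/m1.png',np.hstack([cv2.resize(x,(390,400),interpolation=cv2.INTER_CUBIC) for x in(a[170:300,260:387],b[130:260,250:377])]))
E
```

```text
2.9833 [ 0.40658328 -0.09222454  0.03241872] [ 1.28529634 -0.46629955  0.30378946]
```

View pics/m1.png

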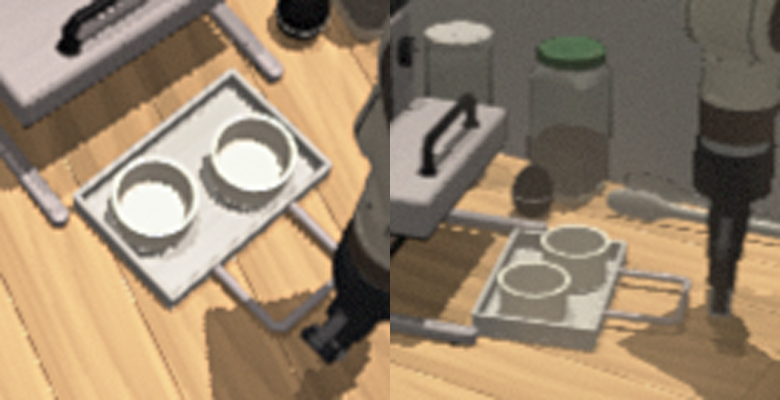

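The tips stand in front of the cross-bar with a gap of about 20 mm (left fingertip at about (330,340) in the crop). I'll start a slow push.

Emit:
servo_tool --deltas '[{"tx":0.04,"ty":0,"tz":0.02,"ax":0,"ay":0,"az":0,"fingers":0.45},{"tx":0.08,"ty":0,"tz":0.02,"ax":0,"ay":0,"az":0,"fingers":0.45},{"tx":0.12,"ty":0,"tz":0.02,"ax":0,"ay":0,"az":0,"fingers":0.45},{"tx":0.15,"ty":0,"tz":0.02,"ax":0,"ay":0,"az":0,"fingers":0.45},{"tx":0.18,"ty":0,"tz":0.02,"ax":0,"ay":0,"az":0.003,"fingers":0.45},{"tx":0.21,"ty":0,"tz":0.02,"ax":0,"ay":0,"az":0.006,"fingers":0.45},{"tx":0.25,"ty":0,"tz":0.02,"ax":0,"ay":0,"az":0.01,"fingers":0.45},{"tx":0.29,"ty":0,"tz":0.02,"ax":0,"ay":0,"az":0.015,"fingers":0.45},{"tx":0.33,"ty":0,"tz":0.02,"ax":0,"ay":0,"az":0.02,"fingers":0.45},{"tx":0.37,"ty":0,"tz":0.02,"ax":0,"ay":0,"az":0.025,"fingers":0.45},{"tx":0.4,"ty":0,"tz":0.02,"ax":0,"ay":0,"az":0.03,"fingers":0.45},{"tx":0.4,"ty":0,"tz":0.02,"ax":0,"ay":0,"az":0.03,"fingers":0.45}]'

```text
time_s: 4.08
tcp_pos: [0.4604, -0.0738, 0.0283]
ee_rot: [[0.962, 0.272, -0.009], [0.272, -0.962, -0.001], [-0.009, -0.001, -1.0]]
force: [-8.7, -2.5, 7.0]
grip_width: 0.45
grasp_force: 4.3
```

```bash
python3 - <<'E'
from station import arm
import cv2,numpy as np
a=arm.get_image('top')['pixels'][:,:,::-1];b=arm.get_image('side')['pixels'][:,:,::-1]
cv2.imwrite('pics/m2.png',np.hstack([cv2.resize(x,(400,410),interpolation=cv2.INTER_CUBIC) for x in(a[160:290,240:367],b[130:260,225:352])]))
E
```

```text
(no output)
```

View pics/m2.png

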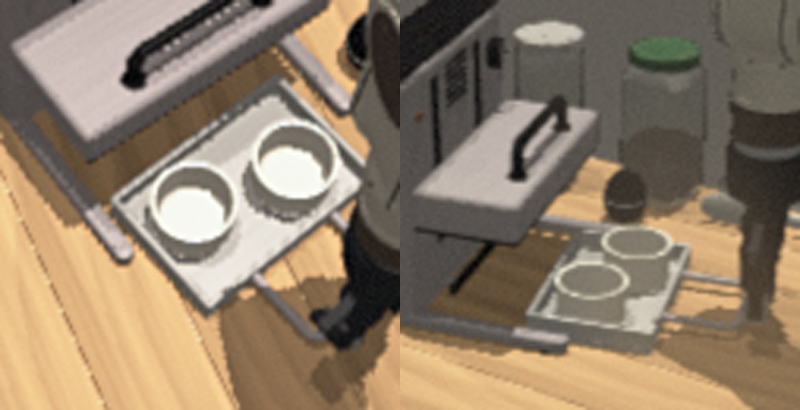

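The tray has moved about 35 mm and still sits between the feet. I'll fit its pose from corner picks.

```bash
python3 - <<'E'
from station import arm
from h import *
T=arm.get_image('top');S=arm.get_image('side')
k=np.array([127/400,130/410])
t=lambda *p:np.array(p)*k+[239.6,159.6]
s=lambda *p:(np.array(p)-[400,0])*k+[224.6,129.6]
L=[[.06,-.09,.022],[.06,.09,.022],[-.06,.09,.022],[-.06,-.09,.022]]
v,r=fit([(T,L[:3],t((283,82),(115,208),(207,313))),(S,L,s((585,230),(528,317),(655,335),(690,246)))],[.6,0,.2])
print(v[:2],np.degrees(v[2]),r.round(1).tolist())
g=np.array([.7247,-.0051]);a=np.radians(12.6);R=np.array([[np.cos(a),-np.sin(a)],[np.sin(a),np.cos(a)]])
print('in grill',(v[:2]-g)@R)
x=arm.read_state();print(x['time_s'],x['tcp_pos'],x['force'],x['torque'])
h=v[:2]+np.array([np.cos(v[2]),np.sin(v[2])])*-.131;print('handle',h)
E
```

```text
[ 0.59423585 -0.03256283] 15.03701864977002 [[-0.1, -0.2], [-0.3, -1.1], [1.2, 0.3], [-0.8, 0.7], [0.2, 0.3], [-0.5, 0.5], [1.7, 0.4]]
in grill [-0.13331298  0.00165844]
4.2833 [ 0.46050172 -0.07383659  0.02845477] [-9.11034031 -1.67743044  7.95826087] [-0.34091034  1.79994435  0.02482709]
handle [ 0.4677215  -0.06654987]
```

The upward force on the tool shows the tips are riding on the upper half of the bar. I'll back off, lower the tool and check.

Emit:
servo_tool --deltas '[{"tx":-0.06,"ty":0,"tz":0,"ax":0,"ay":0,"az":0,"fingers":0.45},{"tx":-0.12,"ty":0,"tz":0,"ax":0,"ay":0,"az":0,"fingers":0.45},{"tx":-0.12,"ty":0,"tz":0.03,"ax":0,"ay":0,"az":0,"fingers":0.45},{"tx":-0.12,"ty":0,"tz":0.06,"ax":0,"ay":0,"az":0,"fingers":0.45},{"tx":-0.12,"ty":0,"tz":0.06,"ax":0,"ay":0,"az":0,"fingers":0.45},{"tx":-0.12,"ty":0,"tz":0.06,"ax":0,"ay":0,"az":0,"fingers":0.45}]'

```text
time_s: 4.78
tcp_pos: [0.447, -0.0786, 0.0195]
ee_rot: [[0.962, 0.272, -0.0], [0.272, -0.962, 0.0], [-0.0, -0.0, -1.0]]
force: [-0.6, -0.2, 0.2]
grip_width: 0.454
grasp_force: 0.0
```

Emit:
servo_tool --deltas '[{"tx":0.03,"ty":0,"tz":0.013,"ax":0,"ay":0,"az":0,"fingers":0.45},{"tx":0.06,"ty":0,"tz":0.013,"ax":0,"ay":0,"az":0,"fingers":0.45},{"tx":0.09,"ty":0,"tz":0.013,"ax":0,"ay":0,"az":0.004,"fingers":0.45},{"tx":0.12,"ty":-0.003,"tz":0.013,"ax":0,"ay":0,"az":0.008,"fingers":0.45},{"tx":0.16,"ty":-0.006,"tz":0.013,"ax":0,"ay":0,"az":0.012,"fingers":0.45},{"tx":0.2,"ty":-0.009,"tz":0.013,"ax":0,"ay":0,"az":0.017,"fingers":0.45},{"tx":0.24,"ty":-0.012,"tz":0.013,"ax":0,"ay":0,"az":0.022,"fingers":0.45},{"tx":0.28,"ty":-0.015,"tz":0.013,"ax":0,"ay":0,"az":0.027,"fingers":0.45},{"tx":0.32,"ty":-0.018,"tz":0.013,"ax":0,"ay":0,"az":0.032,"fingers":0.45},{"tx":0.36,"ty":-0.021,"tz":0.013,"ax":0,"ay":0,"az":0.037,"fingers":0.45},{"tx":0.4,"ty":-0.023,"tz":0.013,"ax":0,"ay":0,"az":0.042,"fingers":0.45},{"tx":0.4,"ty":-0.023,"tz":0.013,"ax":0,"ay":0,"az":0.042,"fingers":0.45}]'

```text
time_s: 5.78
tcp_pos: [0.497, -0.0608, 0.0186]
ee_rot: [[0.974, 0.228, -0.013], [0.228, -0.974, -0.005], [-0.014, 0.002, -1.0]]
force: [-18.6, -5.4, 26.7]
grip_width: 0.45
grasp_force: 14.3
```

```bash
python3 - <<'E'
from station import arm
import cv2,numpy as np
a=arm.get_image('top')['pixels'][:,:,::-1];b=arm.get_image('side')['pixels'][:,:,::-1]
cv2.imwrite('pics/m3.png',np.hstack([cv2.resize(x,(400,410),interpolation=cv2.INTER_CUBIC) for x in(a[150:280,220:347],b[130:260,205:332])]))
E
```

```text
(no output)
```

View pics/m3.png

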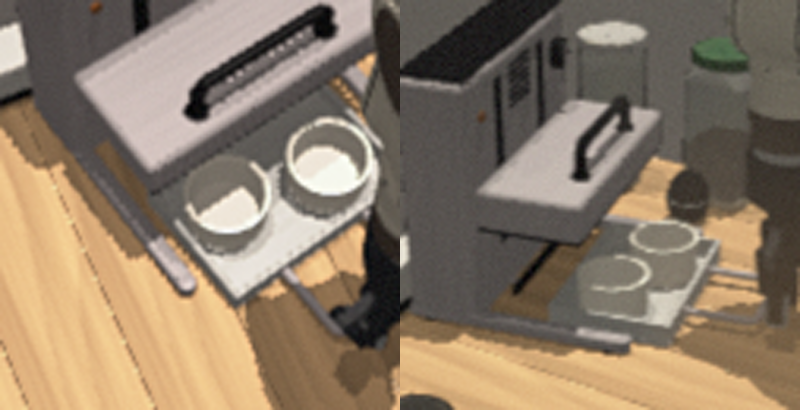

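Forces are too high downward, likely the tips touching the board. The picture shows the tray flat, with its front-left corner at (237,300) clear of the left foot. I'll back off a little, raise 4 mm and try again.

Emit:
servo_tool --deltas '[{"tx":-0.04,"ty":0,"tz":0,"ax":0,"ay":0,"az":0,"fingers":0.45},{"tx":-0.08,"ty":0,"tz":-0.015,"ax":0,"ay":0,"az":0,"fingers":0.45},{"tx":-0.08,"ty":0,"tz":-0.03,"ax":0,"ay":0,"az":0,"fingers":0.45},{"tx":-0.08,"ty":0,"tz":-0.03,"ax":0,"ay":0,"az":0,"fingers":0.45},{"tx":-0.08,"ty":0,"tz":-0.03,"ax":0,"ay":0,"az":0,"fingers":0.45}]'

```text
time_s: 6.3
tcp_pos: [0.4928, -0.0617, 0.0225]
ee_rot: [[0.973, 0.23, 0.001], [0.23, -0.973, 0.0], [0.001, 0.0, -1.0]]
force: [0.2, -0.8, -0.7]
grip_width: 0.447
grasp_force: 0.0
```

Emit:
servo_tool --deltas '[{"tx":0.03,"ty":0,"tz":0,"ax":0,"ay":0,"az":0,"fingers":0.45},{"tx":0.06,"ty":0,"tz":0,"ax":0,"ay":0,"az":0,"fingers":0.45},{"tx":0.09,"ty":0,"tz":0,"ax":0,"ay":0,"az":0,"fingers":0.45},{"tx":0.12,"ty":0,"tz":0,"ax":0,"ay":0,"az":0,"fingers":0.45},{"tx":0.15,"ty":0,"tz":0,"ax":0,"ay":0,"az":0,"fingers":0.45}]'

```text
time_s: 6.72
tcp_pos: [0.509, -0.0572, 0.0212]
ee_rot: [[0.973, 0.229, -0.011], [0.229, -0.973, -0.002], [-0.011, -0.001, -1.0]]
force: [-11.0, -2.2, 7.7]
grip_width: 0.449
grasp_force: 5.8
```

```bash
python3 - <<'E'
from station import arm
from h import *
T=arm.get_image('top');S=arm.get_image('side')
x=arm.read_state();print(x['time_s'],x['tcp_pos'],x['force'],x['torque'],x['ee_rot'][:,2])
# pose in pics/m3 view
k=np.array([127/400,130/410])
t=lambda *p:np.array(p)*k+[219.6,149.6]
s=lambda *p:(np.array(p)-[400,0])*k+[204.6,129.6]
v,r=fit([(T,[[-.06,.09,.022]],t((236,299),)),(S,[[-.06,.09,.022],[-.06,-.09,.022],[-.131,.042,.014]],s((672,332),(718,241),(755,318)))],[.6,0,.2])
print(v[:2],np.degrees(v[2]),r.round(1).tolist())
g=np.array([.7247,-.0051]);a=np.radians(12.6);R=np.array([[np.cos(a),-np.sin(a)],[np.sin(a),np.cos(a)]])
print('in grill',(v[:2]-g)@R)
E
```

```text
6.8167 [ 0.51061013 -0.05687241  0.02134417] [-7.28197023 -1.86172047  5.11768066] [-0.38618942  1.56071673  0.00796889] [-0.00787803 -0.00117319 -0.99996828]
[ 0.63834076 -0.02397279] 14.255287805571632 [[0.7, 0.6], [-1.1, -1.2], [-0.2, -0.1], [0.0, 1.1]]
in grill [-0.0883964   0.00042041]
```

Emit:
servo_tool --deltas '[{"tx":0.03,"ty":0,"tz":-0.004,"ax":0,"ay":0,"az":0.002,"fingers":0.45},{"tx":0.055,"ty":-0.002,"tz":-0.004,"ax":0,"ay":0,"az":0.004,"fingers":0.45},{"tx":0.08,"ty":-0.004,"tz":-0.004,"ax":0,"ay":0,"az":0.006,"fingers":0.45},{"tx":0.105,"ty":-0.006,"tz":-0.004,"ax":0,"ay":0,"az":0.008,"fingers":0.45},{"tx":0.13,"ty":-0.008,"tz":-0.004,"ax":0,"ay":0,"az":0.01,"fingers":0.45},{"tx":0.155,"ty":-0.01,"tz":-0.004,"ax":0,"ay":0,"az":0.01,"fingers":0.45},{"tx":0.18,"ty":-0.012,"tz":-0.004,"ax":0,"ay":0,"az":0.01,"fingers":0.45},{"tx":0.205,"ty":-0.014,"tz":-0.004,"ax":0,"ay":0,"az":0.01,"fingers":0.45},{"tx":0.22,"ty":-0.015,"tz":-0.004,"ax":0,"ay":0,"az":0.01,"fingers":0.45},{"tx":0.22,"ty":-0.015,"tz":-0.004,"ax":0,"ay":0,"az":0.01,"fingers":0.45}]'

```text
time_s: 7.65
tcp_pos: [0.5422, -0.0471, 0.0215]
ee_rot: [[0.976, 0.219, -0.008], [0.219, -0.976, -0.001], [-0.008, -0.001, -1.0]]
force: [-7.4, -1.8, 1.6]
grip_width: 0.448
grasp_force: 3.5
```

```bash
python3 - <<'E'
from station import arm
import cv2,numpy as np
a=arm.get_image('top')['pixels'][:,:,::-1];b=arm.get_image('side')['pixels'][:,:,::-1]
cv2.imwrite('pics/m4.png',np.hstack([cv2.resize(x,(400,410),interpolation=cv2.INTER_CUBIC) for x in(a[150:280,220:347],b[130:260,205:332])]))
E
```

```text
(no output)
```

View pics/m4.png

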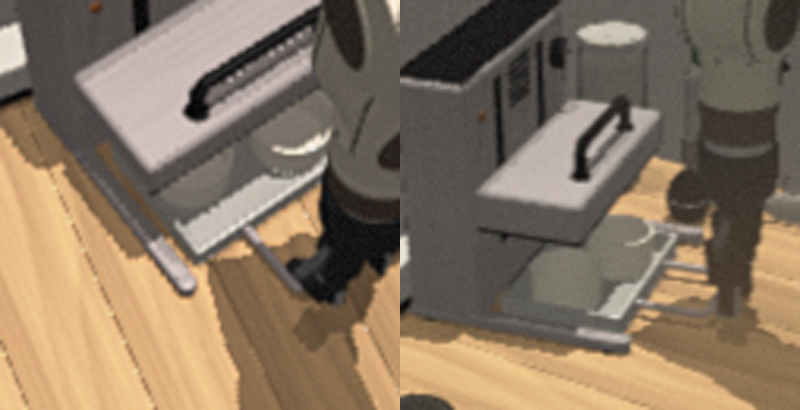

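The tray is almost fully under the head with both ramekins upright; its front-left corner is at (198,258). I'll keep pushing in small steps until the stop force shows.

Emit:
servo_tool --deltas '[{"tx":0.012,"ty":0,"tz":0,"ax":0,"ay":0,"az":0,"fingers":0.45},{"tx":0.024,"ty":0,"tz":0,"ax":0,"ay":0,"az":0,"fingers":0.45},{"tx":0.036,"ty":0,"tz":0,"ax":0,"ay":0,"az":0,"fingers":0.45},{"tx":0.04,"ty":0,"tz":0,"ax":0,"ay":0,"az":0,"fingers":0.45}]'

```text
time_s: 8.08
tcp_pos: [0.5469, -0.046, 0.0214]
ee_rot: [[0.976, 0.219, -0.01], [0.219, -0.976, -0.001], [-0.01, -0.001, -1.0]]
force: [-8.9, -2.7, 4.3]
grip_width: 0.449
grasp_force: 4.9
```

Emit:
servo_tool --deltas '[{"tx":0.01,"ty":0,"tz":0,"ax":0,"ay":0,"az":0,"fingers":0.45},{"tx":0.02,"ty":0,"tz":0,"ax":0,"ay":0,"az":0,"fingers":0.45},{"tx":0.03,"ty":0,"tz":0,"ax":0,"ay":0,"az":0,"fingers":0.45},{"tx":0.03,"ty":0,"tz":0,"ax":0,"ay":0,"az":0,"fingers":0.45}]'

```text
time_s: 8.42
tcp_pos: [0.5502, -0.0452, 0.0214]
ee_rot: [[0.976, 0.219, -0.012], [0.219, -0.976, -0.002], [-0.012, -0.001, -1.0]]
force: [-12.3, -2.7, 7.0]
grip_width: 0.448
grasp_force: 6.1
```

Emit:
servo_tool --deltas '[{"tx":0.01,"ty":0,"tz":0,"ax":0,"ay":0,"az":0,"fingers":0.45},{"tx":0.02,"ty":0,"tz":0,"ax":0,"ay":0,"az":0,"fingers":0.45},{"tx":0.02,"ty":0,"tz":0,"ax":0,"ay":0,"az":0,"fingers":0.45}]'

```text
time_s: 8.67
tcp_pos: [0.5503, -0.0451, 0.0211]
ee_rot: [[0.976, 0.218, -0.017], [0.218, -0.976, -0.003], [-0.018, -0.001, -1.0]]
force: [-17.1, -4.3, 12.2]
grip_width: 0.449
grasp_force: 9.1
```

Emit:
servo_tool --deltas '[{"tx":0.01,"ty":0,"tz":0,"ax":0,"ay":0,"az":0,"fingers":0.45},{"tx":0.02,"ty":0,"tz":0,"ax":0,"ay":0,"az":0,"fingers":0.45},{"tx":0.02,"ty":0,"tz":0,"ax":0,"ay":0,"az":0,"fingers":0.45}]'

```text
time_s: 8.92
tcp_pos: [0.5504, -0.045, 0.0206]
ee_rot: [[0.976, 0.218, -0.023], [0.217, -0.976, -0.004], [-0.023, -0.001, -1.0]]
force: [-23.0, -5.1, 14.9]
grip_width: 0.452
grasp_force: 11.9
```

```bash
python3 - <<'E'
from station import arm
import cv2,numpy as np
a=arm.get_image('top')['pixels'][:,:,::-1];b=arm.get_image('side')['pixels'][:,:,::-1]
cv2.imwrite('pics/m5.png',np.hstack([cv2.resize(x,(400,400),interpolation=cv2.INTER_CUBIC) for x in(a[190:260,240:310],b[170:250,225:305])]))
E
```

```text
(no output)
```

View pics/m5.png

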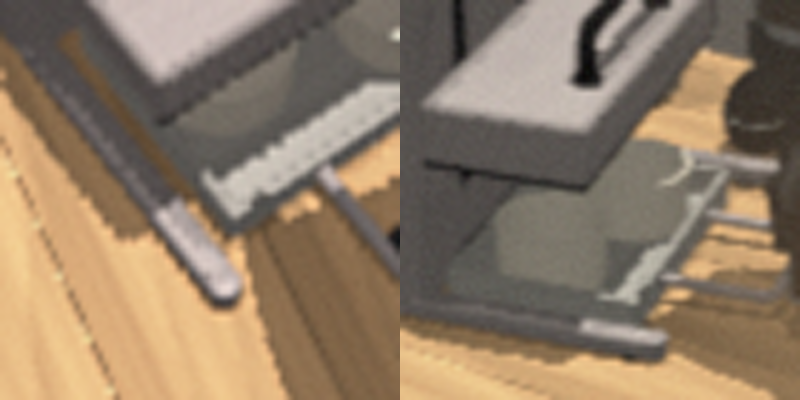

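The tip position stalls at 0.550 while the force climbs to 23 N, so the dish bar is fully in. The tray is clear of the left foot and the ramekins are upright. I'll back off and go up.

Emit:
servo_tool --deltas '[{"tx":-0.05,"ty":0,"tz":0,"ax":0,"ay":0,"az":0,"fingers":0.45},{"tx":-0.15,"ty":0,"tz":0,"ax":0,"ay":0,"az":0,"fingers":0.45},{"tx":-0.3,"ty":0,"tz":0,"ax":0,"ay":0,"az":0,"fingers":0.45},{"tx":-0.4,"ty":0,"tz":0,"ax":0,"ay":0,"az":0,"fingers":0.45},{"tx":-0.4,"ty":0,"tz":-0.25,"ax":0,"ay":0,"az":0,"fingers":0.2},{"tx":-0.4,"ty":0,"tz":-0.5,"ax":0,"ay":0,"az":0,"fingers":0},{"tx":-0.4,"ty":0,"tz":-0.75,"ax":0,"ay":0,"az":0,"fingers":0},{"tx":-0.4,"ty":0,"tz":-1,"ax":0,"ay":0,"az":0,"fingers":0}]'

```text
time_s: 9.68
tcp_pos: [0.5032, -0.0562, 0.1744]
ee_rot: [[0.976, 0.22, -0.0], [0.22, -0.976, 0.0], [-0.0, -0.0, -1.0]]
force: [0.5, 0.6, -0.9]
grip_width: -0.0
grasp_force: 0.0
```

Emit:
servo_tool --deltas '[{"tx":0,"ty":0,"tz":-0.25,"ax":0,"ay":0,"az":0,"fingers":0},{"tx":0,"ty":0,"tz":-0.5,"ax":0,"ay":0,"az":0,"fingers":0},{"tx":0,"ty":0,"tz":-0.67,"ax":0,"ay":0,"az":0,"fingers":0},{"tx":0,"ty":0,"tz":-0.67,"ax":0,"ay":0,"az":0,"fingers":0},{"tx":0,"ty":0,"tz":-0.67,"ax":0,"ay":0,"az":0,"fingers":0}]'

```text
time_s: 10.1
tcp_pos: [0.5048, -0.0563, 0.2752]
ee_rot: [[0.976, 0.22, 0.005], [0.22, -0.976, -0.0], [0.005, 0.001, -1.0]]
force: [0.6, 0.1, -0.9]
grip_width: -0.001
grasp_force: 0.0
```

```bash
python3 - <<'E'
from station import arm
import cv2,numpy as np
from h import *
x=arm.read_state();print(x['time_s'],x['tcp_pos'],x['force'],x['ee_rot'])
T=arm.get_image('top');S=arm.get_image('side')
for p in(T,S):
  for n in('tray_handle','head_handle'):print([(np.round(d['location'],3),round(d['confidence'],2)) for d in arm.look_for(n,p)[:2]])
b=S['pixels'][:,:,::-1];a=T['pixels'][:,:,::-1]
cv2.imwrite('pics/m6.png',np.hstack([cv2.resize(x,(400,400),interpolation=cv2.INTER_CUBIC) for x in(a[140:260,230:350],b[130:250,215:335])]))
g=np.array([.7247,-.0051]);c,s=np.cos(.221),np.sin(.221)
for c_ in(T,S):print(proj([[g[0]-.055*c-s*y,g[1]-.055*s+c*y,.208] for y in(-.046,0,.046)],c_).round(1).tolist())
E
```

```text
10.1 [ 0.50475681 -0.05628092  0.27519962] [ 0.64513808  0.11994523 -0.94818841] [[ 9.75526381e-01  2.19831468e-01  4.73341228e-03]
 [ 2.19835666e-01 -9.75536845e-01 -3.79332023e-04]
 [ 4.53422897e-03  1.41062124e-03 -9.99988725e-01]]
[(array([ 0.641, -0.008,  0.028]), 0.56)]
[(array([ 0.682, -0.002,  0.16 ]), 0.57)]
[(array([0.648, 0.011, 0.035]), 0.65)]
[(array([0.677, 0.034, 0.163]), 0.73), (array([ 0.674, -0.043,  0.048]), 0.71)]
[[318.3, 154.0], [302.4, 164.1], [286.2, 174.5]]
[[273.8, 159.8], [268.6, 165.4], [263.1, 171.4]]
```

View pics/m6.png

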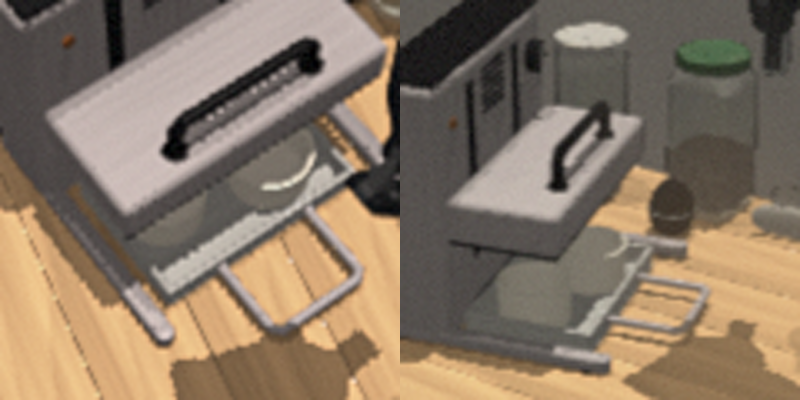

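The tray stays home when released, loop handle at (320,300) in the crop and the ramekins are upright. The head handle's bar runs from (175,135) to (312,48). I'll triangulate its middle.

```bash
python3 - <<'E'
from station import arm
from h import *
T=arm.get_image('top');S=arm.get_image('side')
t=lambda p:np.array(p)*.3+[229.7,139.7]
s=lambda p:(np.array(p)-[400,0])*.3+[214.7,129.7]
for a,b in(((182,122),(559,146)),((308,45),(601,107)),((243,86),(580,127))):
    o=least_squares(lambda P:np.concatenate([proj(P,T)[0]-t(a),proj(P,S)[0]-s(b)]),[.67,0,.2]);print(o.x.round(4),o.fun.round(1))
E
```

```text
[0.6608 0.0323 0.2031] [ 0.   0.  -0.1 -0. ]
[ 0.6859 -0.0754  0.196 ] [ 0.1  0.1 -0.2 -0.1]
[ 0.6719 -0.0185  0.1998] [ 0.  0. -0. -0.]
```

Emit:
servo_tool --deltas '[{"tx":0.25,"ty":0,"tz":0,"ax":0,"ay":0,"az":0,"fingers":0},{"tx":0.5,"ty":0,"tz":0,"ax":0,"ay":0,"az":0,"fingers":0},{"tx":0.75,"ty":0,"tz":0,"ax":0,"ay":0,"az":0,"fingers":0},{"tx":0.85,"ty":0,"tz":0,"ax":0,"ay":0,"az":0,"fingers":0}]'

```text
time_s: 10.83
tcp_pos: [0.6305, -0.0273, 0.2713]
ee_rot: [[0.975, 0.22, -0.0], [0.22, -0.975, 0.001], [-0.0, -0.001, -1.0]]
force: [-1.1, 0.6, -1.1]
grip_width: 0.001
grasp_force: 0.0
```

Emit:
servo_tool --deltas '[{"tx":0.15,"ty":0,"tz":0,"ax":0,"ay":0,"az":0,"fingers":0},{"tx":0.28,"ty":0,"tz":0,"ax":0,"ay":0,"az":0,"fingers":0},{"tx":0.28,"ty":0,"tz":0.1,"ax":0,"ay":0,"az":0,"fingers":0},{"tx":0.28,"ty":0,"tz":0.2,"ax":0,"ay":0,"az":0,"fingers":0},{"tx":0.28,"ty":0,"tz":0.3,"ax":0,"ay":0,"az":0,"fingers":0},{"tx":0.28,"ty":0,"tz":0.3,"ax":0,"ay":0,"az":0,"fingers":0}]'

```text
time_s: 11.33
tcp_pos: [0.6666, -0.019, 0.2236]
ee_rot: [[0.976, 0.22, -0.008], [0.22, -0.976, 0.0], [-0.008, -0.002, -1.0]]
force: [-0.2, -0.6, -0.8]
grip_width: 0.002
grasp_force: 0.0
```

Emit:
servo_tool --deltas '[{"tx":0.02,"ty":0,"tz":0.03,"ax":0,"ay":0,"az":0,"fingers":0},{"tx":0.02,"ty":0,"tz":0.06,"ax":0,"ay":0,"az":0,"fingers":0},{"tx":0.02,"ty":0,"tz":0.09,"ax":0,"ay":0,"az":0,"fingers":0},{"tx":0.02,"ty":0,"tz":0.12,"ax":0,"ay":0,"az":0,"fingers":0},{"tx":0.02,"ty":0,"tz":0.15,"ax":0,"ay":0,"az":0,"fingers":0},{"tx":0.02,"ty":0,"tz":0.18,"ax":0,"ay":0,"az":0,"fingers":0}]'

```text
time_s: 11.83
tcp_pos: [0.6715, -0.0186, 0.2018]
ee_rot: [[0.976, 0.219, 0.001], [0.219, -0.976, -0.0], [0.001, 0.0, -1.0]]
force: [-1.0, 0.3, 5.5]
grip_width: -0.001
grasp_force: 2.5
```

Emit:
servo_tool --deltas '[{"tx":0,"ty":0,"tz":0.03,"ax":0,"ay":0,"az":0,"fingers":0},{"tx":0,"ty":0,"tz":0.06,"ax":0,"ay":0,"az":0,"fingers":0},{"tx":0,"ty":0,"tz":0.09,"ax":0,"ay":0,"az":0,"fingers":0},{"tx":0,"ty":0,"tz":0.12,"ax":0,"ay":0,"az":0,"fingers":0},{"tx":0,"ty":0,"tz":0.15,"ax":0,"ay":0,"az":0,"fingers":0},{"tx":0,"ty":0,"tz":0.18,"ax":0,"ay":0,"az":0,"fingers":0},{"tx":0,"ty":0,"tz":0.2,"ax":0,"ay":0,"az":0,"fingers":0},{"tx":0,"ty":0,"tz":0.2,"ax":0,"ay":0,"az":0,"fingers":0}]'

```text
time_s: 12.5
tcp_pos: [0.6715, -0.0186, 0.1713]
ee_rot: [[0.976, 0.219, 0.001], [0.219, -0.976, -0.0], [0.001, 0.0, -1.0]]
force: [0.3, -0.5, 1.7]
grip_width: -0.003
grasp_force: 0.8
```

Emit:
servo_tool --deltas '[{"tx":0,"ty":0,"tz":0.015,"ax":0,"ay":0,"az":0,"fingers":0},{"tx":0,"ty":0,"tz":0.03,"ax":0,"ay":0,"az":0,"fingers":0},{"tx":0,"ty":0,"tz":0.04,"ax":0,"ay":0,"az":0,"fingers":0},{"tx":0,"ty":0,"tz":0.04,"ax":0,"ay":0,"az":0,"fingers":0}]'

```text
time_s: 12.83
tcp_pos: [0.6715, -0.0186, 0.1652]
ee_rot: [[0.976, 0.219, 0.0], [0.219, -0.976, -0.0], [0.0, 0.0, -1.0]]
force: [0.1, -0.1, 2.5]
grip_width: -0.003
grasp_force: 1.3
```

Emit:
servo_tool --deltas '[{"tx":0,"ty":0,"tz":0.015,"ax":0,"ay":0,"az":0,"fingers":0},{"tx":0,"ty":0,"tz":0.03,"ax":0,"ay":0,"az":0,"fingers":0},{"tx":0,"ty":0,"tz":0.03,"ax":0,"ay":0,"az":0,"fingers":0}]'

```text
time_s: 13.08
tcp_pos: [0.6715, -0.0186, 0.1619]
ee_rot: [[0.976, 0.219, 0.001], [0.219, -0.976, -0.0], [0.001, 0.0, -1.0]]
force: [-1.2, 0.3, 7.7]
grip_width: -0.003
grasp_force: 3.7
```

Emit:
servo_tool --deltas '[{"tx":0,"ty":0,"tz":0.01,"ax":0,"ay":0,"az":0,"fingers":0},{"tx":0,"ty":0,"tz":0.02,"ax":0,"ay":0,"az":0,"fingers":0},{"tx":0,"ty":0,"tz":0.02,"ax":0,"ay":0,"az":0,"fingers":0}]'

```text
time_s: 13.33
tcp_pos: [0.6716, -0.0186, 0.1617]
ee_rot: [[0.976, 0.219, 0.004], [0.219, -0.976, -0.0], [0.004, 0.001, -1.0]]
force: [-6.5, -0.2, 16.7]
grip_width: -0.003
grasp_force: 8.4
```

The head is on its bottom stop (the z stalls at 0.1617 and the force rises). I'll hold briefly, then lift off.

Emit:
servo_tool --deltas '[{"tx":0,"ty":0,"tz":0,"ax":0,"ay":0,"az":0,"fingers":0},{"tx":0,"ty":0,"tz":0,"ax":0,"ay":0,"az":0,"fingers":0},{"tx":0,"ty":0,"tz":0,"ax":0,"ay":0,"az":0,"fingers":0},{"tx":0,"ty":0,"tz":-0.05,"ax":0,"ay":0,"az":0,"fingers":0},{"tx":0,"ty":0,"tz":-0.25,"ax":0,"ay":0,"az":0,"fingers":0},{"tx":0,"ty":0,"tz":-0.5,"ax":0,"ay":0,"az":0,"fingers":0},{"tx":0,"ty":0,"tz":-0.75,"ax":0,"ay":0,"az":0,"fingers":0},{"tx":-0.3,"ty":0,"tz":-0.75,"ax":0,"ay":0,"az":0,"fingers":0},{"tx":-0.6,"ty":0,"tz":-0.75,"ax":0,"ay":0,"az":0,"fingers":0},{"tx":-0.9,"ty":0,"tz":-0.75,"ax":0,"ay":0,"az":0,"fingers":0},{"tx":-0.9,"ty":0,"tz":-0.75,"ax":0,"ay":0,"az":0,"fingers":0}]'

```text
time_s: 14.25
tcp_pos: [0.5322, -0.0489, 0.268]
ee_rot: [[0.976, 0.218, -0.01], [0.218, -0.976, 0.0], [-0.01, -0.002, -1.0]]
force: [0.5, 0.5, -0.3]
grip_width: -0.0
grasp_force: 0.0
```

```bash
python3 - <<'E'
from station import arm
import cv2,numpy as np
a=arm.get_image('top')['pixels'][:,:,::-1];b=arm.get_image('side')['pixels'][:,:,::-1]
cv2.imwrite('pics/m7.png',np.hstack([cv2.resize(x,(400,400),interpolation=cv2.INTER_CUBIC) for x in(a[140:260,230:350],b[130:250,215:335])]))
x=arm.read_state();print(x['time_s'],x['tcp_pos'],x['force'],x['dq'])
E
```

```text
14.35 [ 0.53686134 -0.04860201  0.26996416] [ 0.54157357 -0.98298402  0.74683766] [ 0.85182405  2.91188437  5.45851838 -1.09772745  0.39217149  0.28945904]
```

View pics/m7.png

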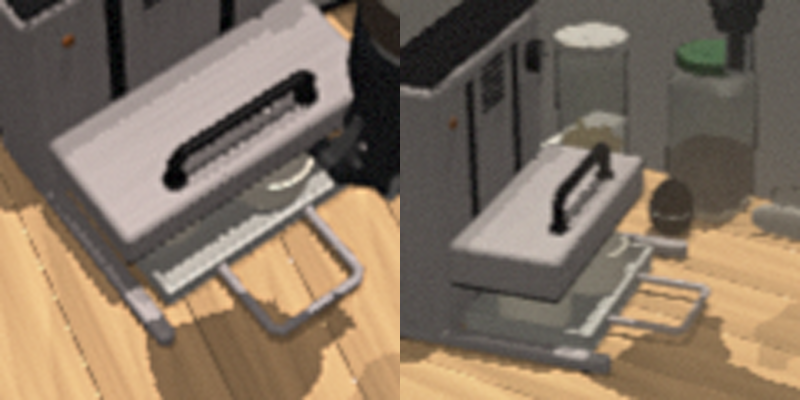

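The head is down and stays there, and the tray's loop handle is unmoved, still at (320,300). The ramekins are clear and the arm touches nothing, so I'm handing in.

```bash
python3 -c "
from station import arm
print(arm.sign_off())"
```

```text
the job is handed in; nothing more can be done
None
```

I pushed the tray in until the dish bar stopped it and pressed the grill head down to its stop. The ramekins were upright and the arm was clear when I handed the job in at about 14 s; no verdict came back.

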